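# Slide a rosewood blank along the fence into the jig's corner pocket

## Task

Seat the dark rosewood blank in the planing jig using only the outside of the fingers. First push the blank across the board until its long side lies flush against the fence, then slide it along the fence into the corner pocket until its end is hard against the stop, flush with the fence and the stop. Keep it flat on the board all the way, do not pick it up, leave the jar, the turned spool and the hammer where they are, and finish with the hand clear.

Things in the scene. Friction and masses are not known exactly. Their poses are not given: they have to be found in the camera images.
- jig: Planing jig fixed to the bench: plywood board 200 mm (x) by 420 mm (y), 12 mm thick; origin at the centre of its underside, z up. A pale wooden fence, 16 mm high above the board, runs along its whole +x edge, its inner face at x = +65 mm. +y runs along the fence towards the stop. Place and yaw on the bench vary.
- stop: Pale wooden stop, 85 mm wide (x), 28 thick (y), 18 high, brass screw head on top (10 mm more), fixed on the board near its +y end, at another place along the fence each time. Axes parallel to the jig's. Origin: inner corner of the pocket on the board's top: x = 0 is the fence's inner face, y = 0 the stop's face (facing -y).
- seat (a point): The corner pocket: where the centre of a seated blank's underside belongs, at x = -20, y = -35 mm from the stop's origin, same axes. The pocket's cheek, 14 mm high, faces the fence at x = -45 mm from the stop's origin (45 mm wide for the 40 mm blank), straight to y = -20 mm, then flares out to y = -36, x = -63 mm. A seated blank sticks out 34 mm.
- blank: Loose dark rosewood block, 40 mm (its x) by 70 mm (its y, the long way) by 20 mm high, about 60 g, waxed, sliding easily on the waxed board and fence. Origin at the centre of its underside, z up. It starts flat on the board, 80 to 130 mm to the -y side of the jig's middle, its centre 50 to 90 mm off the fence, turned up to 0.5 rad. It must end with its long (y) axis along the fence.
- jar: Bystander: amber glass jar with a dark lid, 48 mm across, 62 mm high, standing on the bench behind the fence. Origin at the centre of its underside.
- spool: Bystander: turned pale wooden spool, 52 mm across at the foot, 42 mm high, standing on the bench behind the fence. Origin at the centre of its underside.
- hammer: Bystander: hammer 240 mm long lying on the bench beyond the board's +y end. Origin under it on the bench, handle towards -x.
There are look-alikes about, which are no part of the job. Of the things shaped like the blank, the dark wooden one is meant.

How it is judged:
On the way:
1. the blank's long side lies flush against the fence (within 3 mm) while it is still outside the pocket (x of blank in the frame of stop above -0.023 m and angle between the y axis of blank and the y axis of jig, either way round below 0.05 rad and y of blank in the frame of stop below -0.09 m), for 0.1 s.
At the end, for the whole second after the job is handed in: The blank lies flat and still on the board in the corner pocket, its long side within 2.5 mm of the fence, its end within 2.5 mm of the stop, its long axis within 0.05 rad of the fence (x of blank in the frame of stop between -0.0225 and -0.017 m and y of blank in the frame of stop between -0.0375 and -0.032 m and angle between the y axis of blank and the y axis of jig, either way round below 0.05 rad and z of blank in the frame of stop below 0.003 m and angle between blank's own z axis and vertical below 0.05 rad and linear speed of blank below 0.01 m/s); the robot touches nothing.
It fails at once if the blank is lifted more than 8 mm off the board, or tipped by more than 0.3 rad (z of blank in the frame of jig above 0.02 m or angle between blank's own z axis and vertical above 0.3 rad).
It fails at once if the blank comes within 65 mm of the stop while more than 8 mm off the fence (y of blank in the frame of stop above -0.1 m and x of blank in the frame of stop below -0.028 m).
It fails at once if the jar is disturbed (moved more than 20 mm) (distance of jar from where it was at the start of the episode above 0.02 m).
It fails at once if the spool is disturbed (moved more than 20 mm) (distance of spool from where it was at the start of the episode above 0.02 m).
It fails at once if the hammer is disturbed (moved more than 20 mm) (distance of hammer from where it was at the start of the episode above 0.02 m).
It also fails if it takes over 56 s, if anything falls off the work surface, if the arm or the gripper's body presses on something with over 40 N, if the wrist force passes 120 N, or if a joint passes its speed limit or range.

## Robot

A 6-joint arm with a two-finger parallel gripper is mounted at the origin on the work surface. World frame = base frame: x ahead of the robot, y to its left, z up, the work surface at z = 0. Lengths are in m, angles in rad, forces in N, time in s.
With the tool pointing down it reaches from about 0.225 to 0.875 m from the base axis. Payload 3.4 kg.
Tool frame: the origin (TCP) lies between the finger pads; the fingertips stand 8 mm ahead of it and the grasp point (between the pads) lies 11 mm behind it; z points along the fingers, y is the line along which they close (so a half turn about z gives the same grasp; the last joint's range is limited). The gripper opens to 85 mm and grips with 20 to 120 N. Pads are 22 mm wide; open, the fingers measure 114 mm over their backs; the gripper's body (76 mm by 85 mm) begins 54 mm behind the grasp point. The pads swing forward as they close: fully open they stand 13 mm farther back than shut.
Start: joints at [-0.121, 0.276, 1.505, -0, 1.361, -0.121], TCP at [0.575, -0, 0.239] pointing down, gripper open.
Joint ranges: [-2.89, 2.89], [-0.75, 2.08], [0.22, 2.7], [-1.18, 4.32], [0.11, 2.71], [-2.7, 2.7]. Speed limits (rad/s): [2.57, 2.57, 3.14, 3.14, 3.14, 3.14].

## Interface

Orientations are given as a unit quaternion [w, x, y, z].
In Python, from rig import manip gives the robot as it stands.
- The arm moves only by the tool move_arm, never from a script. Its argument "deltas" is a list that holds one entry, the list of rows, each a list of 5 numbers: the shift along the tool's x, y, z normalised to -1 to 1, where 1 is 80 cm, then the turn about the tool's z normalised to -1 to 1, where 1 is 120 degrees, then the closure, from -1 (fully open) to 1 (shut). In form: [[[tx, ty, tz, twist, grip], ...]]. A call has 1 to 12 rows; each row is the pose to reach, as a shift and turn from the pose commanded when the call began, along the tool's axes at that moment; what a row does not reach only later rows make up. A row lasts 1/10 s, in which the tool goes at most 50 mm and 8.59 degrees, less where a joint would pass 70% of its speed; a pose out of reach is approached as far as the arm can. A call with a number of a shift or a turn outside -1 to 1 is refused whole. A call with a gripper value outside its range is refused whole. The fingers move at their own pace and stop on an object; "squeeze" is the grip in N (left out, the last holds). Time passes only in rows, so rows that repeat a pose let the fingers close. It gives the time, the measured TCP pose, the force, the opening and the grip force at its end, in the units of the state.
- manip.get_state(): the state, without advancing time (a new reading comes with each control period).
- manip.get_image(name): name is "scene" or "side" or "wrist"; returns the picture (480x640x3 uint8, red, green, blue); there is no depth.
- manip.camera_params(name): a dict with "fx", "fy", "cx", "cy" (pixels), "R" (3x3) and "t" (3): a world point X has camera coordinates R X + t; the wrist camera has in their place "tool_from_camera" (4x4, takes a point from camera to tool coordinates, whose origin is the TCP and whose axes are the flange's). Camera axes: x right, y down, z forward; pixel columns grow to the right and rows downward; lengths in m; the calibration is good to about 2 mm. A picture is of the moment at which its call begins: read the wrist's pose just before it. camera_params takes no time and is no camera call.
- manip.sign_off(): hands the job in; it is judged then, once.
The state is a dict: "clock": time; "qpos": joint angles; "qd": joint speeds; "effort": joint torques, N m; "position": TCP position; "ee_rot": TCP orientation; "contact_force": force on the tool from outside, world axes, zero at the start; "moment": the same for the moment, N m; "width": finger opening in m; "gripper_force": force on a finger pad.
Only numpy, scipy, OpenCV 4.12 (cv2) and the standard library are available. Lean on these libraries where they do the work, as an engineer would, in place of code of your own. Each camera call takes 0.05 s, during which the arm holds its last target. There are 200 camera calls.

## Working session

There is one attempt and no reset: what is moved stays moved. The work goes in short steps, Python scripts to look and compute and a tool call to move; the robot and the scene stay as the last step left them, time stands still between calls to the robot, and variables do not carry over. Pictures are saved under pics/ and viewed, at most 10 in all, crops included, and the job is handed in when it is done.

Besides the shell and the picture viewer there is one more tool, called after "Request:" as name(argument=value, ...) on one line, values as JSON. move_arm: Moves the arm, as the interface text tells. Scaled input: -1 to 1 covers 80 cm each way for a shift and 120 degrees each way for a turn. Its arguments: {"type":"object","properties":{"deltas":{"type":"array","items":{"type":"array","items":{"type":"array","items":{"type":"number","minimum":-1,"maximum":1}}}},"squeeze":{"type":"number"}},"required":["deltas"]}

```bash
mkdir -p pics
cat > h.py <<'E'
import numpy as np,cv2
from rig import manip
def snap(n,f):
    im=manip.get_image(n); cv2.imwrite(f'pics/{f}.png',im[:,:,::-1]); return im
def ray(n,uv,z,st=None):
    p=manip.camera_params(n); d=np.array([(uv[0]-p['cx'])/p['fx'],(uv[1]-p['cy'])/p['fy'],1.])
    if n=='wrist':
        from scipy.spatial.transform import Rotation as Ro
        T=np.array(p['tool_from_camera']); q=st['ee_rot']; Rw=Ro.from_quat([q[1],q[2],q[3],q[0]]).as_matrix()
        c=Rw@T[:3,3]+st['position']; d=Rw@T[:3,:3]@d
    else:
        R=np.array(p['R']);c=-R.T@np.array(p['t']);d=R.T@d
    return c+d*(z-c[2])/d[2]
E
python3 - <<'E'
from h import *
s=manip.get_state();print(s)
snap('scene','a');snap('wrist','b')
for n in('scene','side','wrist'):print(n,manip.camera_params(n))
E
```

```text
{'clock': 0.0, 'qpos': array([-1.21041250e-01,  2.76579401e-01,  1.50614261e+00, -7.36867489e-06,
        1.36066807e+00, -1.20974519e-01]), 'qd': array([-0.00014967,  0.00077959,  0.00054582,  0.00020979, -0.00043875,
        0.0006762 ]), 'effort': array([ 6.20495921e-04, -4.16768074e+01, -2.45808578e+01, -1.52056768e-04,
        1.11346930e-02,  1.69860516e-05]), 'position': array([5.74490537e-01, 3.02727581e-05, 2.38444798e-01]), 'ee_rot': array([-7.05330547e-04,  7.07129543e-01,  7.07083448e-01, -5.56965238e-04]), 'contact_force': array([-1.08033975, -0.76952221,  0.52544501]), 'moment': array([ 0.00874674, -0.01185452, -0.02646839]), 'gripper_force': 0.0, 'width': 0.08543226867554189}
scene {'fx': 599.9927172191366, 'fy': 599.9927172191366, 'cx': 316.9260367141385, 'cy': 243.74777929244738, 'R': array([[ 0.72343434,  0.69012218,  0.01934256],
       [ 0.47013756, -0.47192728, -0.74582526],
       [-0.50558227,  0.54864927, -0.66586076]]), 't': array([-0.41215987, -0.22666693,  1.62332217])}
side {'fx': 547.729397478566, 'fy': 547.729397478566, 'cx': 330.78679192948965, 'cy': 234.99312376373427, 'R': array([[ 0.96882866, -0.24728369,  0.0148933 ],
       [-0.18263091, -0.75356034, -0.63150041],
       [ 0.16738275,  0.60909572, -0.7752325 ]]), 't': array([-0.52080114,  0.12919869,  0.86455098])}
wrist {'fx': 359.22215874193654, 'fy': 359.22215874193654, 'cx': 317.8785397580511, 'cy': 235.0336524333114, 'tool_from_camera': array([[-3.52801812e-04, -9.64366502e-01, -2.64569699e-01,
         6.69455609e-02],
       [ 9.99999802e-01, -4.77839920e-04,  4.08251854e-04,
         7.28460032e-04],
       [-5.20126376e-04, -2.64569503e-01,  9.64366480e-01,
        -1.35425098e-01],
       [ 0.00000000e+00,  0.00000000e+00,  0.00000000e+00,
         1.00000000e+00]])}
```

View pics/a.png

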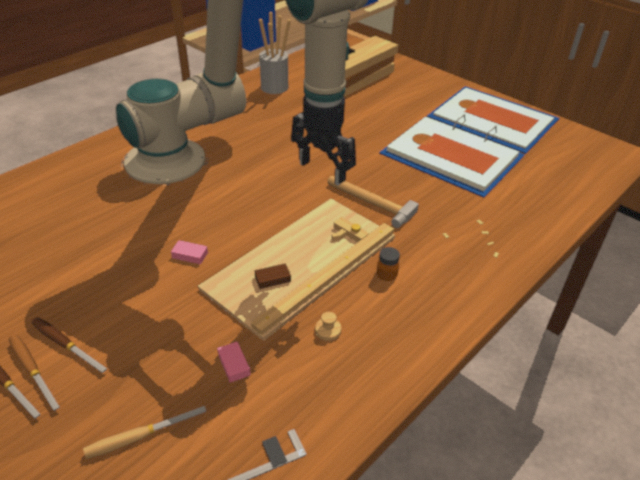

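View pics/b.png

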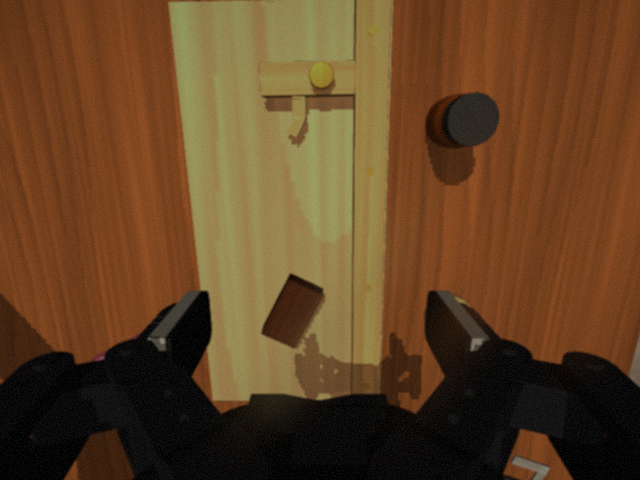

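Blank candidates in the scene view are the dark block (272,276), a pink block (189,252) and a pink block (234,362). The dark one is the rosewood blank, at wrist pixel (293,312). The stop is near wrist (308,78), the fence inner face is at column ~354, the jar is at (470,120), and the spool is half hidden at about (460,300). I'll check this in a close crop.

Run:
```python
from h import *
im=cv2.imread('pics/b.png')
a=cv2.resize(im[255:405,205:405],None,fx=4,fy=4,interpolation=cv2.INTER_CUBIC)
cv2.imwrite('pics/c.png',a)
b=cv2.resize(im[0:150,220:420],None,fx=4,fy=4,interpolation=cv2.INTER_CUBIC)
cv2.imwrite('pics/d.png',b)
```

```text
(no output)
```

View pics/c.png

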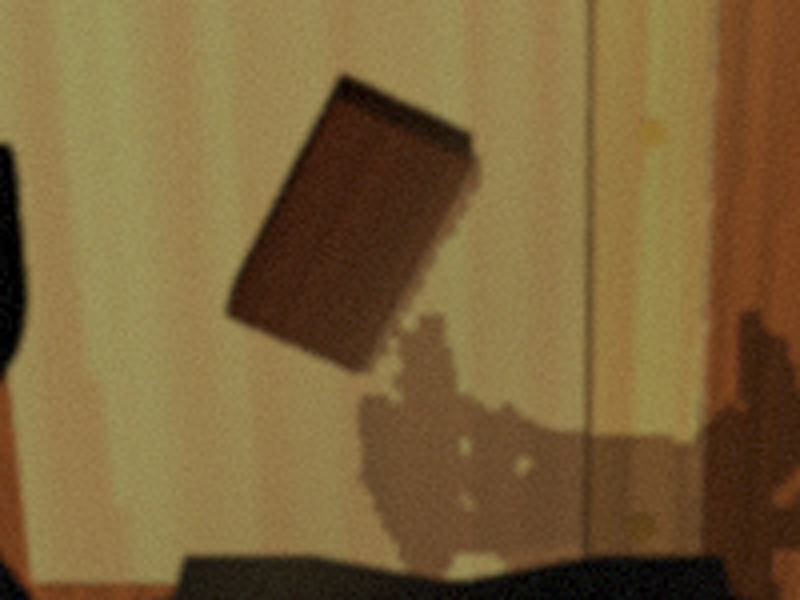

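View pics/d.png

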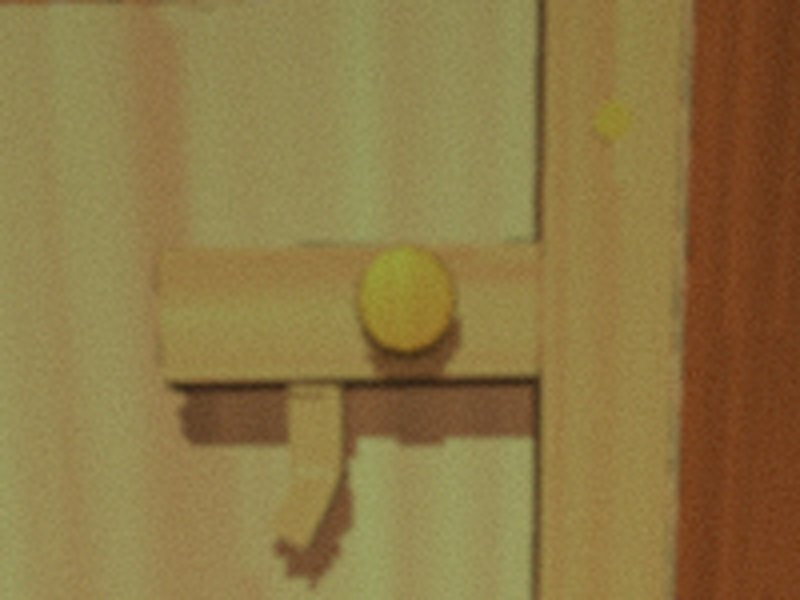

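Close crop: a dark, turned wooden block, matching the description (top corners ~(335,97),(467,155),(362,373),(228,312) in the crop). The stop's face is at crop row ~378, and the fence's inner edge at col ~543.

Run:
```python
from h import *
s=manip.get_state()
np.set_printoptions(precision=4,suppress=True)
C=lambda u,v:(205+u/4-.375,255+v/4-.375)
D=lambda u,v:(220+u/4-.375,v/4-.375)
w=lambda p,z:ray('wrist',p,z,s)
b=np.array([w(C(*p),.032) for p in [(335,97),(467,155),(362,373),(228,312)]]);print(b,b.mean(0))
print(np.linalg.norm(b-np.roll(b,1,0),axis=1))
for a,z in((592,.028),(586,.012)):print('fence',w(C(a,300),z),w(D(a-49,200),z))
print('fence outer',w(C(718,100),.028),w(D(690,100),.028))
print('stop',[w(D(*p),.030) for p in[(175,378),(537,376)]],[w(D(*p),.012) for p in[(175,384),(537,381)]])
print('cheek',w(D(343,400),.026),w(D(340,470),.026),w(D(300,548),.026))
print('jar',w((472,120),.062),'spool',ray('scene',(328,318),.042),'board -y end',w(C(100,580),.012))
print('board left',w((183,150),.012),w((212,400),.012))
print(ray('scene',(272,272),.032),'screw',w(D(405,300),.04))
```

```text
[[ 0.5449 -0.0732  0.032 ]
 [ 0.5787 -0.0893  0.032 ]
 [ 0.5505 -0.1532  0.032 ]
 [ 0.515  -0.1347  0.032 ]] [ 0.5473 -0.1126  0.032 ]
[0.0684 0.0374 0.0698 0.0399]
fence [ 0.6124 -0.1334  0.028 ] [0.6079 0.1403 0.028 ]
fence [ 0.6125 -0.1427  0.012 ] [0.6081 0.1437 0.012 ]
fence outer [ 0.6435 -0.0757  0.028 ] [0.639  0.1598 0.028 ]
stop [array([0.5263, 0.1037, 0.03  ]), array([0.6074, 0.1041, 0.03  ])] [array([0.5236, 0.1043, 0.012 ]), array([0.6091, 0.1049, 0.012 ])]
cheek [0.5637 0.0994 0.026 ] [0.5629 0.0842 0.026 ] [0.5534 0.0669 0.026 ]
jar [0.7027 0.0801 0.062 ] spool [ 0.7227 -0.1305  0.042 ] board -y end [ 0.4695 -0.2363  0.012 ]
board left [0.4427 0.0543 0.012 ] [ 0.4484 -0.2368  0.012 ]
[ 0.5459 -0.1131  0.032 ] screw [0.5777 0.1183 0.04  ]
```

Fence yaw is about +0.016 rad and the stop face is at y≈0.104. The blank is at (0.547,-0.113), turned about -0.43 rad. Plan: turn the hand 90° with the fingers part open along the fence, push towards +x to the fence, then push the end with shut fingers.

Request:
move_arm(deltas=[[[-0.144,-0.125,0.15,0.7425,0.3],[-0.144,-0.125,0.15,0.7425,0.3],[-0.144,-0.125,0.15,0.7425,0.3],[-0.144,-0.125,0.15,0.7425,0.3],[-0.144,-0.125,0.2,0.7425,0.3],[-0.144,-0.125,0.2,0.7425,0.3],[-0.144,-0.125,0.2,0.7425,0.3],[-0.144,-0.125,0.2,0.7425,0.3],[-0.144,-0.125,0.2,0.7425,0.3],[-0.144,-0.125,0.2,0.7425,0.3],[-0.144,-0.125,0.2,0.7425,0.3],[-0.144,-0.125,0.2,0.7425,0.3]]])

```text
clock: 1.3
position: [0.4748, -0.1151, 0.079]
ee_rot: [-0.0, 1.0, 0.008, -0.0]
contact_force: [-0.2, -0.2, -0.5]
width: 0.03
gripper_force: 0.0
```

Request:
move_arm(deltas=[[[0,0,0.04,0,0.3],[0,0,0.065,0,0.3],[0,0,0.07,0,0.3],[0,0,0.07,0,0.3]]])

```text
clock: 1.7
position: [0.4746, -0.115, 0.0228]
ee_rot: [-0.0, 1.0, 0.008, -0.001]
contact_force: [0.0, 0.5, 0.0]
width: 0.0298
gripper_force: 0.0
```

Run:
```python
from h import *
im=snap('side','e');im2=snap('wrist','f')
p=manip.camera_params('side');X=np.array(p['R'])@[.52,-.11,.03]+p['t'];u=int(p['fx']*X[0]/X[2]+p['cx']);v=int(p['fy']*X[1]/X[2]+p['cy']);print(u,v)
a=im[max(v-100,0):v+100,max(u-130,0):u+130]
a=cv2.resize(a,(390*1,300));b=cv2.resize(im2,(400,300))
cv2.imwrite('pics/g.png',np.hstack([a,b])[:,:,::-1])
```

```text
337 297
```

View pics/g.png

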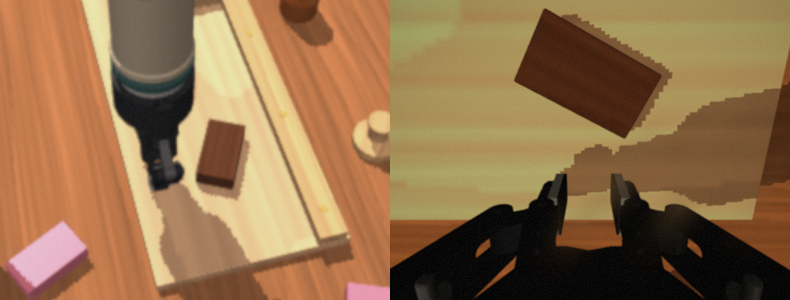

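The fingers are down on the board's near side. The blank's nearest corner (627,137 in the composite) lies straight ahead of the -y finger (625,190), so I'll push towards +x.

Request:
move_arm(deltas=[[[0.015,0,0,0,0.3],[0.025,0,0,0,0.3],[0.032,0,0,0,0.3],[0.039,0,0,0,0.3],[0.046,0,0,0,0.3],[0.053,0,0,0,0.3],[0.06,0,0,0,0.3],[0.067,0,0,0,0.3],[0.074,0,0,0,0.3],[0.081,0,0,0,0.3],[0.088,0,0,0,0.3],[0.094,0,0,0,0.3]]])

```text
clock: 3.0
position: [0.5508, -0.114, 0.0233]
ee_rot: [0.0, 1.0, 0.008, 0.0]
contact_force: [-0.3, -0.9, 0.1]
width: 0.0303
gripper_force: 0.1
```

Run:
```python
from h import *
s=manip.get_state();print(s['position'],s['contact_force'])
im=snap('wrist','h');cv2.imwrite('pics/h2.png',im[:300,150:550,::-1])
```

```text
[ 0.55077686 -0.11403641  0.02332063] [-0.33245648 -0.87059673  0.140153  ]
```

View pics/h2.png

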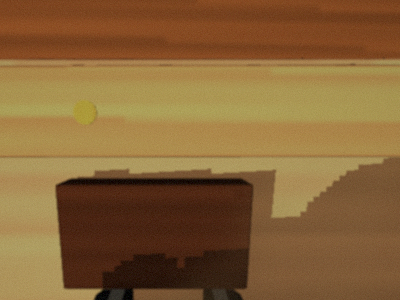

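Blank is square to the fingers, parallel to the fence (fence edge row 156, blank front row ~180, so ~9 mm to go).

Request:
move_arm(deltas=[[[0.004,0,0,0,0.3],[0.007,0,0,0,0.3],[0.009,0,0,0,0.3],[0.011,0,0,0,0.3],[0.0125,0,0,0,0.3],[0.0125,0,0,0,0.3]]])

```text
clock: 3.65
position: [0.5598, -0.1138, 0.0233]
ee_rot: [-0.0, 1.0, 0.008, -0.0]
contact_force: [-1.0, -0.2, 0.0]
width: 0.03
gripper_force: 0.5
```

Request:
move_arm(deltas=[[[0.001,0,0,0,0.3],[0.002,0,0,0,0.3],[0.003,0,0,0,0.3],[0.003,0,0,0,0.3],[0.003,0,0,0,0.3]]])

```text
clock: 4.15
position: [0.5599, -0.1136, 0.0229]
ee_rot: [-0.0, 1.0, 0.008, -0.003]
contact_force: [-6.2, -0.6, 4.2]
width: 0.0301
gripper_force: 3.1
```

Run:
```python
from h import *
s=manip.get_state();print(s['position'],s['contact_force'])
im=snap('wrist','i');cv2.imwrite('pics/i2.png',im[:300,150:550,::-1])
```

```text
[ 0.5598678  -0.11355316  0.02288645] [-6.20563306 -0.63412967  4.18994248]
```

View pics/i2.png

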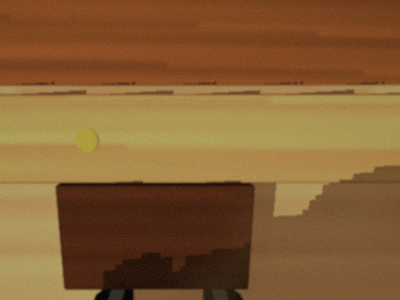

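The blank lies flush on the fence: its edge at row 183 meets the fence line across cols 57–253, with 6 N of contact. Next I'll locate its end and back the hand off.

Run:
```python
from h import *
s=manip.get_state()
for p in[(253,185),(247,288),(56,185),(64,288)]:print(ray('wrist',(p[0]+150,p[1]),.032,s))
```

```text
[ 0.61174537 -0.14255724  0.032     ]
[ 0.57267095 -0.14339667  0.032     ]
[ 0.6106395  -0.07353232  0.032     ]
[ 0.57153565 -0.0739088   0.032     ]
```

Request:
move_arm(deltas=[[[-0.005,0,0,0,0.3],[-0.02,0,0,0,0.3],[-0.04,0,0,0,0.3],[-0.04,0,-0.05,0,0.3],[-0.04,0,-0.08,0,0.5],[-0.04,0,-0.08,0,1]]])

```text
clock: 4.8
position: [0.5332, -0.1153, 0.091]
ee_rot: [0.001, 1.0, 0.008, 0.004]
contact_force: [0.9, -0.5, 0.3]
width: 0.0082
gripper_force: 0.0
```

Request:
move_arm(deltas=[[[0.02,0.06,0,0,1],[0.05,0.08,0,0,1],[0.074,0.08,0,0,1],[0.074,0.08,0,0,1],[0.074,0.08,0.05,0,1],[0.074,0.08,0.075,0,1],[0.074,0.08,0.08,0,1],[0.074,0.08,0.08,0,1]]])

```text
clock: 5.6
position: [0.5895, -0.1767, 0.0225]
ee_rot: [-0.001, 1.0, 0.008, -0.001]
contact_force: [0.7, 0.5, 0.3]
width: 0.0001
gripper_force: 0.0
```

Run:
```python
from h import *
s=manip.get_state();print(s['position'],s['contact_force'])
im=snap('wrist','j');cv2.imwrite('pics/j2.png',im[:,100:600,::-1])
```

```text
[ 0.58945303 -0.17673583  0.02253514] [0.74325658 0.50874927 0.31374918]
```

View pics/j2.png

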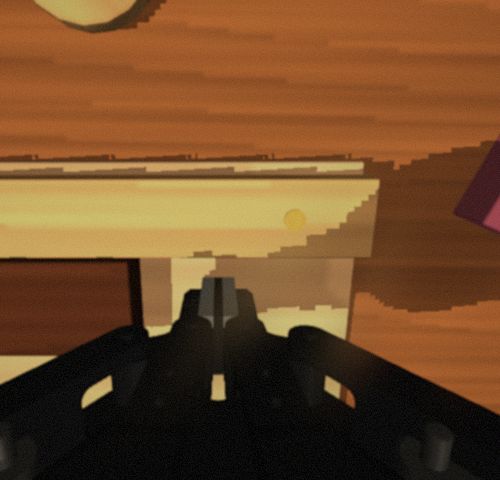

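The shut fingers (218,290) sit behind the blank's -y end (~col 140), which is still flush with the fence. I'll slide it along the fence with a slight drift towards the fence.

Request:
move_arm(deltas=[[[0,-0.012,0,0,1],[0,-0.02,0,0,1],[0,-0.026,0,0,1],[0,-0.034,0,0,1],[0,-0.044,0,0,1],[0.0005,-0.054,0,0,1],[0.001,-0.064,0,0,1],[0.0015,-0.074,0,0,1],[0.002,-0.084,0,0,1],[0.002,-0.094,0,0,1],[0.0025,-0.102,0,0,1],[0.0025,-0.108,0,0,1]]])

```text
clock: 6.85
position: [0.5915, -0.0903, 0.0233]
ee_rot: [-0.0, 1.0, 0.008, 0.0]
contact_force: [0.1, -0.0, -0.3]
width: 0.0002
gripper_force: 0.1
```

Run:
```python
from h import *
s=manip.get_state();print(s['position'],s['contact_force'])
im=snap('side','k');im2=snap('wrist','l')
p=manip.camera_params('side');X=np.array(p['R'])@[.59,0.0,.03]+p['t'];u=int(p['fx']*X[0]/X[2]+p['cx']);v=int(p['fy']*X[1]/X[2]+p['cy']);print(u,v)
a=cv2.resize(im[max(v-100,0):v+100,u-130:u+130],(390,300))
cv2.imwrite('pics/k2.png',np.hstack([a,cv2.resize(im2,(400,300))])[:,:,::-1])
```

```text
[ 0.59148474 -0.09031201  0.02330512] [ 0.06076608 -0.04968761 -0.32768815]
360 236
```

View pics/k2.png

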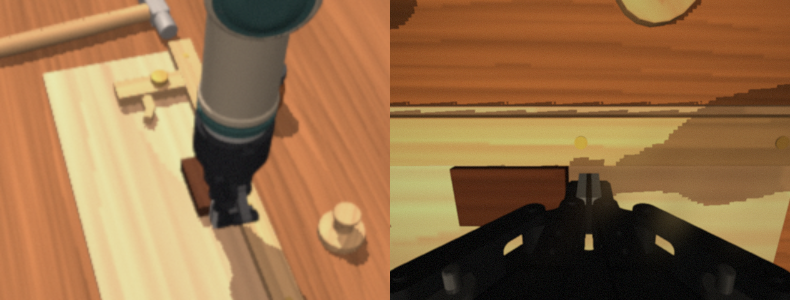

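Blank still flush (composite row 167) and in front of the fingers; continuing towards the pocket.

Request:
move_arm(deltas=[[[0,-0.006,0,0,1],[0,-0.014,0,0,1],[0.0005,-0.024,0,0,1],[0.0005,-0.034,0,0,1],[0.001,-0.045,0,0,1],[0.001,-0.056,0,0,1],[0.0015,-0.067,0,0,1],[0.0015,-0.078,0,0,1],[0.0015,-0.088,0,0,1],[0.002,-0.097,0,0,1],[0.002,-0.104,0,0,1],[0.002,-0.11,0,0,1]]])

```text
clock: 8.15
position: [0.5917, -0.0025, 0.0233]
ee_rot: [0.0, 1.0, 0.008, 0.0]
contact_force: [0.1, -0.1, -0.4]
width: 0.0001
gripper_force: 0.1
```

Run:
```python
from h import *
s=manip.get_state();print(s['position'],s['contact_force'])
im2=snap('wrist','m');cv2.imwrite('pics/m2.png',im2[150:400,:420,::-1])
```

```text
[ 0.59172332 -0.00248765  0.0233354 ] [ 0.1350308  -0.14215778 -0.42236271]
```

View pics/m2.png

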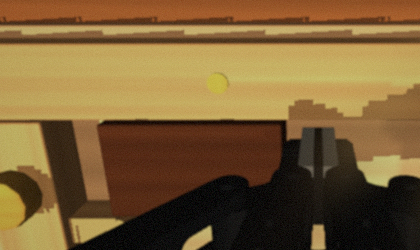

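The blank is entering the pocket flush with the fence, its front at col ~100 and the stop face at ~85. I'll creep in now and watch the force.

Request:
move_arm(deltas=[[[0,-0.004,0,0,1],[0,-0.008,0,0,1],[0,-0.012,0,0,1],[0,-0.015,0,0,1],[0,-0.018,0,0,1],[0,-0.02,0,0,1],[0,-0.022,0,0,1],[0,-0.022,0,0,1]]])

```text
clock: 9.0
position: [0.5914, 0.0148, 0.0233]
ee_rot: [-0.0, 1.0, 0.008, 0.0]
contact_force: [0.1, 0.8, -0.8]
width: 0.0
gripper_force: 0.0
```

Request:
move_arm(deltas=[[[0,-0.001,0,0,1],[0,-0.002,0,0,1],[0,-0.003,0,0,1],[0,-0.003,0,0,1],[0,-0.003,0,0,1]]])

```text
clock: 9.5
position: [0.5914, 0.0171, 0.0233]
ee_rot: [-0.0, 1.0, 0.008, 0.0]
contact_force: [-0.0, 0.4, -0.5]
width: -0.0
gripper_force: 0.0
```

Request:
move_arm(deltas=[[[0,-0.001,0,0,1],[0,-0.002,0,0,1],[0,-0.003,0,0,1],[0,-0.003,0,0,1],[0,-0.003,0,0,1]]])

```text
clock: 10.0
position: [0.5914, 0.0195, 0.0233]
ee_rot: [-0.0, 1.0, 0.008, 0.0]
contact_force: [-0.7, -0.2, -0.3]
width: -0.0002
gripper_force: 0.0
```

Request:
move_arm(deltas=[[[0,-0.001,0,0,1],[0,-0.002,0,0,1],[0,-0.002,0,0,1]]])

```text
clock: 10.3
position: [0.5914, 0.02, 0.0234]
ee_rot: [0.001, 1.0, 0.008, 0.0]
contact_force: [-1.3, -4.7, -0.4]
width: -0.0
gripper_force: 2.6
```

Stop contact, right at the predicted place. One firmer press, then back off.

Request:
move_arm(deltas=[[[0,-0.001,0,0,1],[0,-0.0015,0,0,1],[0,-0.0015,0,0,1]]])

```text
clock: 10.6
position: [0.5914, 0.0201, 0.0234]
ee_rot: [0.002, 1.0, 0.009, 0.0]
contact_force: [-1.2, -8.6, -0.5]
width: -0.0001
gripper_force: 4.2
```

Request:
move_arm(deltas=[[[0,0.005,0,0,1],[0,0.025,0,0,1],[0,0.06,0,0,1],[0,0.06,0,0,1],[0,0.06,-0.06,0,1],[0,0.06,-0.12,0,1],[0,0.06,-0.18,0,1],[0,0.06,-0.18,0,1]]])

```text
clock: 11.4
position: [0.5966, -0.0262, 0.1748]
ee_rot: [0.001, 1.0, 0.008, 0.007]
contact_force: [1.1, -1.3, -0.2]
width: 0.0005
gripper_force: 0.0
```

Run:
```python
from h import *
s=manip.get_state();print(s['position'],s['contact_force'])
im=snap('wrist','n')
# dark top-face mask near expected place
p=[]
hsv=cv2.cvtColor(im,cv2.COLOR_RGB2HSV)
m=((im.max(2)<85)&(im[:,:,0]>im[:,:,2]+12)).astype(np.uint8)
n,l,st,c=cv2.connectedComponentsWithStats(m)
for i in range(1,n):
    if st[i,4]>600:
        w=ray('wrist',c[i],.032,s)
        box=cv2.boxPoints(cv2.minAreaRect(np.argwhere(l==i)[:,::-1].astype(np.float32)))
        print(st[i],w,[ray('wrist',b,.032,s)[:2].round(4) for b in box])
```

```text
[ 0.59659037 -0.02619783  0.17483059] [ 1.08788114 -1.31884124 -0.23984717]
[ 121   38  143   81 3450] [0.70088657 0.05172391 0.032     ] [array([0.6853, 0.1245]), array([0.734 , 0.1102]), array([0.7211, 0.0113]), array([0.671, 0.021])]
[ 477  100  163  104 7799] [ 0.65908484 -0.22986393  0.032     ] [array([ 0.6824, -0.1393]), array([ 0.6965, -0.2595]), array([ 0.625 , -0.2848]), array([ 0.609 , -0.1566])]
[  0 174  50  35 602] [0.6241589 0.1946677 0.032    ] [array([0.6311, 0.2196]), array([0.6367, 0.1831]), array([0.6121, 0.1838]), array([0.6062, 0.2211])]
[   0  209  253  226 6031] [0.51408999 0.2123792  0.032     ] [array([0.5823, 0.2896]), array([0.6612, 0.0809]), array([0.4982, 0.0292]), array([0.3932, 0.2679])]
[ 154  210   95   96 4651] [0.58631961 0.06887899 0.032     ] [array([0.608 , 0.1031]), array([0.6171, 0.0311]), array([0.5373, 0.0252]), array([0.527 , 0.1022])]
[ 287  278  353  158 6845] [ 0.48781821 -0.12069275  0.032     ] [array([0.4865, 0.0063]), array([ 0.5611, -0.0172]), array([ 0.4515, -0.3331]), array([ 0.3615, -0.3291])]
[620 284  20  54 713] [ 0.52401906 -0.29503759  0.032     ] [array([ 0.5518, -0.2788]), array([ 0.552 , -0.2946]), array([ 0.503 , -0.3064]), array([ 0.5028, -0.2899])]
```

Request:
move_arm(deltas=[[[-0.08,-0.06,-0.05,0,1],[-0.12,-0.1,-0.08,0,1],[-0.12,-0.1,-0.08,0,1],[-0.12,-0.1,-0.08,0,1],[-0.12,-0.1,-0.08,0,1],[-0.12,-0.1,-0.08,0,1]]])

```text
clock: 12.05
position: [0.4949, 0.0523, 0.23]
ee_rot: [0.0, 1.0, 0.008, -0.001]
contact_force: [0.4, 0.0, -0.8]
width: 0.0003
gripper_force: 0.0
```

Run:
```python
from h import *
np.set_printoptions(precision=4,suppress=True)
s=manip.get_state();print(s['position'],s['contact_force'])
im=snap('wrist','o')
m=((im.max(2)<100)&(im[:,:,0]>im[:,:,2]+12)).astype(np.uint8)
m=cv2.morphologyEx(m,cv2.MORPH_OPEN,np.ones((7,7)))
n,l,st,c=cv2.connectedComponentsWithStats(m)
for i in range(1,n):
    if st[i,4]>600:
        w=ray('wrist',c[i],.032,s)
        if abs(w[0]-.588)<.02 and abs(w[1]-.07)<.04:
            box=cv2.boxPoints(cv2.minAreaRect(np.argwhere(l==i)[:,::-1].astype(np.float32)))
            print(st[i],w,[ray('wrist',b,.032,s)[:2].round(4) for b in box])
            x,y,W,H=st[i][:4]
            for r in range(y-8,y+H+8,6): print(r,im[r,x-12:x+W+12:6,0])
```

```text
[0.4949 0.0523 0.23  ] [ 0.3542  0.0081 -0.7643]
[ 261   81   81   49 3836] [0.5891 0.0685 0.032 ] [array([0.6076, 0.103 ]), array([0.6086, 0.0342]), array([0.569 , 0.0329]), array([0.568 , 0.1041])]
73 [168 166 165 167 165 168 168 165 170 166 169 163 169 167 170 168 171 170]
79 [162 163 161 160 163 163 161 164 166 159 164 164 161 162 160 162 169 164]
85 [169 168  87  83  79  74  69  76  76  81  74  71  78  78  75  69 130 131]
91 [168 164  80  63  69  69  68  70  67  60  67  61  65  70  67  69 135 132]
97 [168 166 105  72  67  71  67  78  74  73  70  74  72  71  66  68 124 122]
103 [150 155 125  76  68  68  72  71  70  73  73  69  70  70  69  66 132 136]
109 [171 110 110  72  77  72  71  74  66  70  69  68  69  74  71  67 131 134]
115 [171  92  95  72  70  69  68  67  74  74  76  78  76  75  73  70 127 126]
121 [171  85 109  75  72  75  75  71  73  77  74  70  73  65  66  70 130 126]
127 [145 146 155  74  73  69  59  58  60  60  60  62  56  55  60  65 156 167]
133 [169 171 164 131 132 140 156 154 151 171 174 170 174 169 172 169 169 173]
```

The blank measures (0.5883, 0.0686) against an expected seat of about (0.5885, 0.069), and it is parallel to the fence. The hand is clear, so I'll hand in.

```bash
python3 -c "
from rig import manip
print(manip.sign_off())"
```

```text
the job is handed in; nothing more can be done
None
```

The blank is seated flush against the fence and hard against the stop, within about 1 mm of the seat by the last camera measurement. The hand is clear, and the job was handed in at about 12 s; no verdict came back.

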